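# Clamp a gas manifold block in the bench vise

## Robot

A 7-joint arm with a two-finger parallel gripper is mounted at the origin on the work surface. World frame = base frame: x ahead of the robot, y to its left, z up, the work surface at z = 0. Lengths are in m, angles in rad, forces in N, time in s.
With the tool pointing down it reaches from about 0.4 to 0.875 m from the base axis. Payload 19.3 kg.
Tool frame: the origin (TCP) lies at the very end of the fingers, on their centre line; the grasp point (between the pads) lies 19 mm behind it; z points along the fingers, y is the line along which they close (so a half turn about z gives the same grasp; the last joint's range is limited). The gripper opens to 85 mm and grips with 20 to 120 N. Pads are 22 mm wide; open, the fingers measure 114 mm over their backs; the gripper's body (76 mm by 85 mm) begins 54 mm behind the grasp point. The pads swing forward as they close: fully open they stand 13 mm farther back than shut.
Start: joints at [-1.33, 0.521, -0.036, 1.599, 0.021, 1.021, -0.113], TCP at [0.191, 0.595, 0.199] pointing down, gripper open.
Joint ranges: [-2.91, 2.91], [-0.3, 2.13], [-1.5, 1.42], [0.17, 2.43], [-1.26, 4.41], [0.16, 1.93], [-2.52, 2.52]. Speed limits (rad/s): [1.89, 1.89, 2.39, 2.39, 3.01, 3.01, 3.01].

## Interface

Orientations are given as [roll, pitch, yaw] about the fixed x, y, z axes, in that order (R = Rz(yaw) Ry(pitch) Rx(roll)).
In Python, from workcell import monitor, optics, workorder gives the robot as it stands.
- The arm moves only by the tool apply_moves, never from a script. Its arguments are lists of equal length, an entry for each row: "linear": the shift along the tool's x, y, z each as a share of 0.1 m, from -1 to 1, a list of three; "delta_rot": the turn, a rotation vector about the tool's x, y, z each as a share of 120 degrees, from -1 to 1, a list of three. A call has exactly 5 rows; each row is the pose to reach, as a shift and turn from the pose commanded when the call began, along the tool's axes at that moment; what a row does not reach only later rows make up. A row lasts 1/12 s, in which the tool goes at most 41.7 mm and 7.16 degrees, less where a joint would pass 70% of its speed; a pose out of reach is approached as far as the arm can. A call with a number of a shift or a turn outside -1 to 1 is refused whole. A call with a gripper value outside its range is refused whole. "gripper" is the opening, from -1 (shut) to 1 (fully open), set as the call begins (left out, the last holds). The fingers move at their own pace and stop on an object; "force" is the grip in N (left out, the last holds). Time passes only in rows, so rows that repeat a pose let the fingers close, or fill a call up. It gives the time, the measured TCP pose, the force, the opening and the grip force at its end, in the units of the state.
- monitor.observe(): the state, without advancing time (a new reading comes with each control period).
- optics.grab_frame(name): name is "scene" or "top" or "wrist"; returns (picture, depth): 384x512x3 uint8, red, green, blue; 384x512 float32, m along the optical axis (not along the pixel's ray), 0 where there is no reading.
- optics.camera_info(name): a dict with "fx", "fy", "cx", "cy" (pixels), "rvec" (rotation vector, rad) and "tvec" (3), from world to camera coordinates, as OpenCV has them; the wrist camera has in their place "T_tool_cam" (4x4, takes a point from camera to tool coordinates, whose origin is the TCP and whose axes are the flange's). Camera axes: x right, y down, z forward; pixel columns grow to the right and rows downward; lengths in m; the calibration is good to about 2 mm. The wrist camera is an equidistant fisheye: a pixel r from the principal point sees the ray r / f radians off the axis. A picture is of the moment at which its call begins: read the wrist's pose just before it. camera_info takes no time and is no camera call.
- workorder.job_done(): hands the job in; it is judged then, once.
The state is a dict: "clock": time; "qpos": joint angles; "qd": joint speeds; "joint_efforts": joint torques, N m; "position": TCP position; "tool_rot": TCP orientation; "force": force on the tool from outside, world axes, zero at the start; "moment": the same for the moment, N m; "grip_width": finger opening in m; "finger_force": force on a finger pad.
Only numpy, scipy, OpenCV 4.12 (cv2) and the standard library are available. Lean on these libraries where they do the work, as an engineer would, in place of code of your own. Each camera call takes 0.05 s, during which the arm holds its last target. There are 200 camera calls.

## Task

Take the gas manifold block with the red cap (not the green one), lay it flat on the vise bed between the open jaws, lengthwise along the jaws and centred between their ends, and let go of it. Then wind the vise's crank clockwise until the jaw has pushed the block against the fixed jaw and holds it firmly: about half a turn past the point where it is pinched, never as much as a full turn past it. Finish with the block clamped and the crank released, and leave the other things where they stand.

Things in the scene. Friction and masses are not known exactly. Their poses are not given: they have to be found in the camera images.
- vise: Blue bench vise, fixed, 354 mm long (y), 90 mm wide (x). Origin: at bench height below the middle of the fixed jaw's face; +y runs from the crank end to the fixed jaw (the moving jaw closes towards +y), z up. The bed (top of the base) is at z = 30 mm; the jaws, 60 mm wide in x, rise to z = 64 mm. Fixed jaw: y = 0 (face) to 34 mm.
- guard_top (a point): Middle of the upper edge of a clear plastic guard, 110 mm wide (x), between moving jaw and crank: upright at vise y = -125 mm from z = 30 to 100 mm, then leaning over the crank, parallel to its axis and 105 mm from it, up to y = -250, z = 278 mm. Take the crank's knob from under it, with the tool tilted along the crank's axis.
- fixed_jaw: The vise's fixed jaw, with a steel face. Origin and axes are those of the vise.
- jaw: The vise's moving jaw with an orange pad, 60 mm wide (x). Origin: bottom edge of the pad's face, midway across, on the bed, axes as the vise's; at vise y = -60 mm when fully open, y grows as it closes. The pad is spring-backed, 6 N per mm, so that this origin (which belongs to the carriage) goes on moving after the pad has stopped.
- crank_hub (a point): Centre of the crank on its axis, at vise (0, -264, 115) mm, in the plane of the top of the crank arm. The axis leans 35 deg from vertical with its upper end towards the vise's -y (axis direction in the vise frame: 0, -0.574, 0.819).
- knob_mid (a point): Gripping point of the crank's black knob: a freely spinning cylinder 20 mm in diameter and 38 mm long, parallel to the crank's axis, 36 mm from it. The knob runs from 2 to 40 mm above the crank arm; this point is 26 mm above the arm.
- crank (a joint): Turn of the crank in rad, 0 = jaw fully open, growing as it closes (clockwise seen from above); 12 mm of jaw travel per turn. At 0 the knob lies towards the vise's +x from the hub. It stays where it is left; turning takes about 4 to 7 N at the knob.
- block_red: Aluminium manifold block, 60 (x) by 40 (y) by 36 mm (z), about 0.3 kg, with a red square cap 26 by 26 mm in the middle of its top, from z = 36 to 70 mm, made to be gripped. Origin: centre of the underside, x along the 60 mm length. It is clamped across its 40 mm width.
- block_green: The same block with a green cap: not wanted, leave it.
- jar: Bystander: amber jar 50 mm in diameter and 60 mm tall, origin under its centre.
- bottle: Bystander: white bottle 64 mm in diameter and 130 mm tall, origin under its centre.
- beaker: Bystander: glass beaker 66 mm in diameter and 85 mm tall, origin under its centre.
There are look-alikes about, which are no part of the job. What is shaped like the block_red but blue or turquoise is not meant.

How it is judged:
By the outcome, as a careful person would: the job done as asked, in the order asked, and still so for the second after the job is handed in, with the robot touching nothing.
It also fails if it takes over 64 s, if anything falls off the work surface, if the arm or the gripper's body presses on something with over 40 N, if the wrist force passes 120 N, or if a joint passes its speed limit or range.

## Working session

There is one attempt and no reset: what is moved stays moved. The work goes in short steps, Python scripts to look and compute and a tool call to move; the robot and the scene stay as the last step left them, time stands still between calls to the robot, and variables do not carry over. Pictures are saved under pics/ and viewed, at most 10 in all, crops included, and the job is handed in when it is done.

Besides the shell and the picture viewer there is one more tool, called after "Emit:" as name(argument=value, ...), one argument or row to a line, values as JSON. apply_moves: Moves the arm, as the interface text tells. Its arguments: {"type":"object","properties":{"linear":{"type":"array"},"delta_rot":{"type":"array"},"gripper":{"type":"number"},"force":{"type":"number"}},"required":["linear","delta_rot"]}

```bash
mkdir -p pics; ls
cat > h.py <<'E'
import numpy as np, cv2
from workcell import monitor, optics, workorder
from scipy.spatial.transform import Rotation as R
def cam(n):
    i=optics.camera_info(n); K=np.array([[i['fx'],0,i['cx']],[0,i['fy'],i['cy']],[0,0,1]])
    return K,cv2.Rodrigues(np.array(i['rvec'],float))[0],np.array(i['tvec'],float)
def cloud(n,d):
    K,Rm,t=cam(n); v,u=np.mgrid[:d.shape[0],:d.shape[1]]
    p=np.stack([(u-K[0,2])/K[0,0]*d,(v-K[1,2])/K[1,1]*d,d],-1)
    w=(p-t)@Rm; w[d==0]=np.nan; return w
E
python3 - <<'E'
from h import *
for n in('scene','top'):
    im,d=optics.grab_frame(n); np.savez(n+'0.npz',im=im,d=d); cv2.imwrite(f'pics/{n}0.png',im[...,::-1])
    print(n,cam(n))
s=monitor.observe();print({k:np.round(v,3) for k,v in s.items()})
E
```

```text
pics
scene (array([[454.40389059,   0.        , 255.07917015],
       [  0.        , 454.40389059, 190.57599169],
       [  0.        ,   0.        ,   1.        ]]), array([[ 0.57803051,  0.81594255,  0.0108855 ],
       [ 0.55154032, -0.38082156, -0.74214434],
       [-0.60140171,  0.43498586, -0.67015169]]), array([-0.51264842, -0.13033694,  1.64579942]))
top (array([[448.85983313,   0.        , 259.06101004],
       [  0.        , 448.85983313, 188.25322874],
       [  0.        ,   0.        ,   1.        ]]), array([[-0.13807974, -0.99041291, -0.00403078],
       [-0.96866321,  0.1358936 , -0.20790504],
       [ 0.2064596 , -0.02480301, -0.97814071]]), array([0.23483616, 0.5976899 , 1.36152617]))
{'clock': np.float64(0.1), 'qpos': array([-1.33 ,  0.522, -0.036,  1.6  ,  0.021,  1.021, -0.113]), 'qd': array([ 0.001, -0.001,  0.001, -0.001, -0.001, -0.   ,  0.001]), 'joint_efforts': array([ 7.0000e-03, -9.2846e+01,  1.9850e+00, -3.7053e+01,  1.8000e-02,
        5.0000e-03,  0.0000e+00]), 'position': array([0.191, 0.595, 0.199]), 'tool_rot': array([-3.141,  0.   ,  2.831]), 'force': array([-1.217, -0.008,  0.274]), 'moment': array([ 0.007, -0.007,  0.03 ]), 'finger_force': np.float64(0.0), 'grip_width': np.float64(0.086)}
```

View pics/scene0.png

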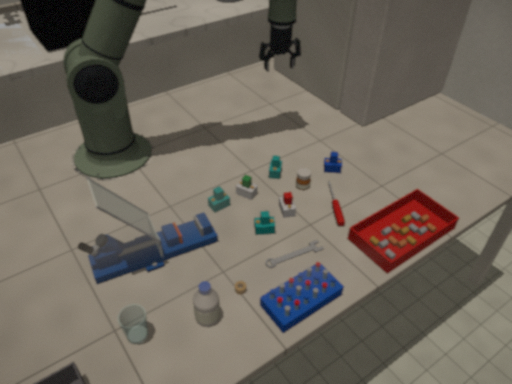

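View pics/top0.png

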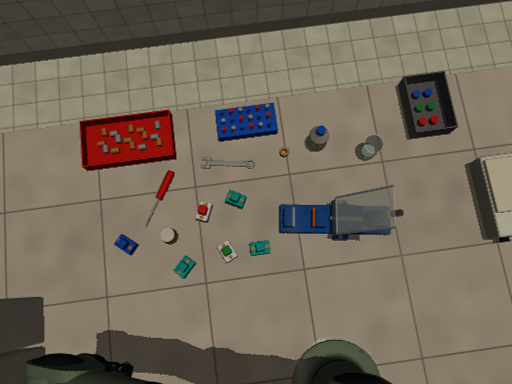

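Top view: the red-capped block is at (204,211). Things it could be confused with: the green-capped block (227,251), the turquoise blocks (235,199), (260,248) and (185,267), and the blue one (126,244). I choose the one at (204,211). The vise spans (280..400, 215), with the crank at its right-hand end.

Run:
```python
from h import *
z=np.load('top0.npz');im,d=z['im'],z['d'];w=cloud('top',d)
a=cv2.resize(im[180:260,185:275],None,fx=4.4,fy=4.4,interpolation=cv2.INTER_CUBIC)
b=cv2.resize(im[175:255,270:420],None,fx=5,fy=5,interpolation=cv2.INTER_CUBIC)
z2=np.load('scene0.npz');c=cv2.resize(z2['im'][170:290,70:230],None,fx=5,fy=5,interpolation=cv2.INTER_CUBIC)
cv2.imwrite('pics/b.png',b[...,::-1]);cv2.imwrite('pics/c.png',c[...,::-1])
cv2.imwrite('pics/a.png',a[...,::-1])
hsv=cv2.cvtColor(im,cv2.COLOR_RGB2HSV).astype(int)
H,S,V=hsv[...,0],hsv[...,1],hsv[...,2]
box=np.zeros(d.shape,bool);box[195:228,190:220]=1
red=box&((H<8)|(H>172))&(S>150)
blk=box&(w[...,2]>.02)
def pr(n,m):
    p=w[m];p=p[np.isfinite(p[:,0])];print(n,len(p),np.median(p,0).round(4),p.min(0).round(3),p.max(0).round(3));return p
pr('redall',red)
capt=pr('captop',blk&(w[...,2]>.062)&(w[...,2]<.08))
top=pr('blktop',blk&(w[...,2]>.028)&(w[...,2]<.044))
allp=np.vstack([capt,top])[:,:2].astype(np.float32)
print(cv2.minAreaRect(allp),'capsrect',cv2.minAreaRect(capt[:,:2].astype(np.float32)))
# vise
vb=np.zeros(d.shape,bool);vb[180:250,272:410]=1
blue=vb&(H>100)&(H<125)&(S>120)
for lo,hi in((.02,.04),(.055,.075)):
    p=pr('vise%s'%lo,blue&(w[...,2]>lo)&(w[...,2]<hi)); print(cv2.minAreaRect(p[:,:2].astype(np.float32)))
org=vb&(H>3)&(H<20)&(S>130); p=pr('orange',org)
# z map along the vise
for r in range(185,245,6): print(r,[f'{x*1000:.0f}' for x in w[r,274:410:5,2]])
```

```text
redall 72 [0.5814 0.3359 0.0695] [0.567 0.323 0.039] [0.602 0.352 0.076]
captop 67 [0.5822 0.3357 0.0698] [0.568 0.32  0.063] [0.595 0.35  0.076]
blktop 156 [0.5735 0.3332 0.0359] [0.547 0.309 0.028] [0.615 0.362 0.044]
((0.5820066928863525, 0.3356807827949524), (0.041008662432432175, 0.05952191352844238), 65.50226593017578) capsrect ((0.5829163193702698, 0.3359353542327881), (0.025311842560768127, 0.025838973000645638), 65.2541732788086)
vise0.02 996 [0.5037 0.0135 0.0289] [ 0.43  -0.242  0.02 ] [0.567 0.102 0.038]
((0.4891347289085388, -0.07286526262760162), (0.35484394431114197, 0.10686212033033371), 73.6683578491211)
vise0.055 360 [ 0.5139 -0.0173  0.0628] [ 0.476 -0.049  0.055] [0.554 0.089 0.071]
((0.5150613188743591, 0.019589297473430634), (0.1327243447303772, 0.059785500168800354), 81.32212829589844)
orange 55 [ 0.51   -0.0064  0.0578] [ 0.482 -0.013  0.022] [ 0.539 -0.001  0.069]
185 ['-1', '4', '-0', '-3', '4', '-4', '3', '0', '5', '-2', '-2', '-1', '-2', '-1', '-6', '-2', '-5', '3', '-5', '-7', '-6', '-6', '-0', '-2', '279', '0', '2', '-4']
191 ['2', '-5', '4', '-3', '-0',
[... 872 characters left out ...]
 ['1', '-0', '57', '60', '62', '32', '28', '26', '58', '65', '62', '28', '57', '109', '125', '139', '159', '177', '188', '203', '217', '234', '247', '263', '278', '-4', '-1', '-5']
227 ['-3', '1', '34', '28', '31', '33', '26', '30', '50', '52', '44', '35', '60', '107', '128', '142', '157', '178', '193', '208', '219', '233', '248', '262', '276', '-1', '-7', '-6']
233 ['-3', '-5', '-2', '-5', '-5', '3', '11', '4', '11', '11', '15', '20', '65', '110', '127', '141', '27', '26', '30', '28', '27', '29', '31', '29', '1', '-7', '-3', '1']
239 ['2', '-4', '-4', '-2', '2', '-2', '5', '-3', '-1', '-3', '0', '-4', '8', '17', '13', '-3', '-3', '-2', '4', '2', '1', '-2', '-6', '-1', '-2', '-0', '6', '-4']
```

View pics/a.png

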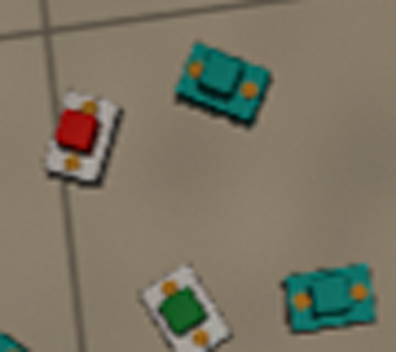

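View pics/b.png

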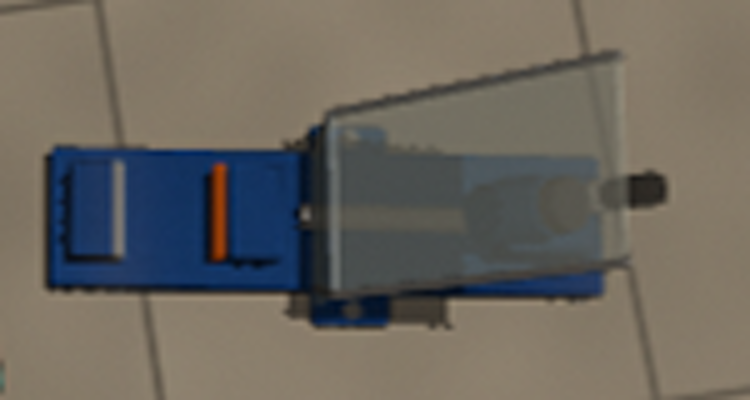

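View pics/c.png

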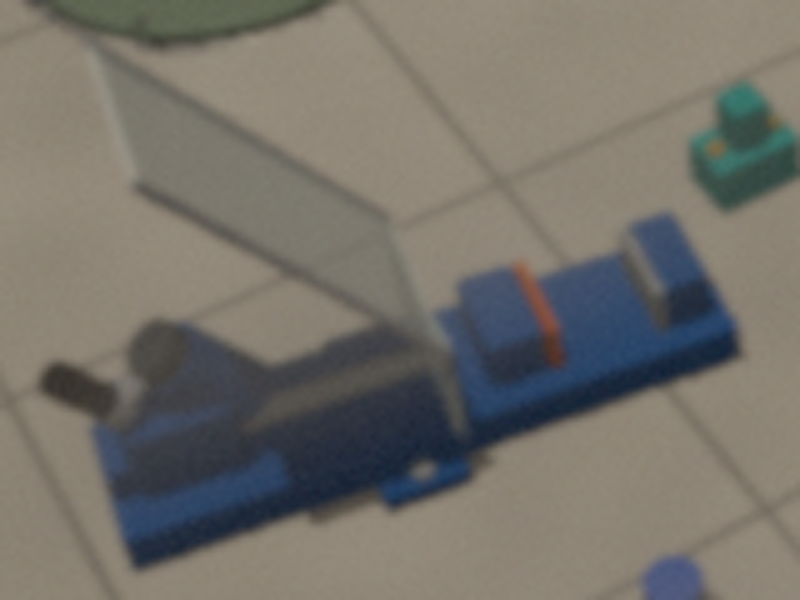

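Crop a confirms it: red cap on a white block at about (77,130) in the crop, with green and turquoise ones beside it. The vise crops show the jaw open and the knob pointing towards vise -y (crop b about (645,190), crop c about (75,390)), so the crank is near 90°.

```bash
cat >> h.py <<'E'
def fitvise(verbose=1):
    pts=[]
    for n in('top','scene'):
        z=np.load(n+'0.npz');w=cloud(n,z['d']).reshape(-1,3);c=z['im'].reshape(-1,3)
        k=np.isfinite(w[:,0])&(w[:,0]>.38)&(w[:,0]<.62)&(w[:,1]>-.32)&(w[:,1]<.13)&(w[:,2]>.01)&(w[:,2]<.32)
        pts.append((w[k],c[k]))
    return pts
E
python3 - <<'E'
from h import *
P=fitvise()
for n,(w,c) in zip(('top','scene'),P):
    k=(w[:,2]>.05)&(w[:,2]<.075)&(w[:,1]>-.06)
    p=w[k][:,:2]
    q=p[p[:,1]>.03]; m=p[(p[:,1]<.02)&(p[:,1]>-.055)]
    for nm,s in(('fixed',q),('mov',m)):
        print(n,nm,len(s),cv2.minAreaRect(s.astype(np.float32)),s.mean(0))
    # knob: dark pts
    dk=(c.max(1)<75)&(w[:,2]>.07)&(w[:,1]<-.15)
    s=w[dk]; print(n,'dark',len(s),s.mean(0) if len(s) else'', s.min(0) if len(s) else '',s.max(0) if len(s) else '')
    # guard plane (top)
    g=w[w[:,2]>.12]; 
    if len(g)>50:
        cc=g.mean(0);_,_,v=np.linalg.svd(g-cc);print('guard',len(g),cc,v[2], 'yaw',np.degrees(np.arctan2(-v[2][0],v[2][1])))
        h=g[g[:,2]>.265];print('guard top edge mid',h.mean(0),len(h))
# orange pad from both
    hsv=cv2.cvtColor(c[None],cv2.COLOR_RGB2HSV)[0].astype(int)
    o=(hsv[:,0]>3)&(hsv[:,0]<20)&(hsv[:,1]>130);s=w[o];print('orange',len(s),s.mean(0),cv2.fitLine(s[:,:2].astype(np.float32),cv2.DIST_HUBER,0,.01,.01).ravel())
E
```

```text
top fixed 218 ((0.5219864845275879, 0.06943245232105255), (0.0321207232773304, 0.06108929216861725), 81.18144226074219) [0.52175881 0.06938991]
top mov 258 ((0.5066201686859131, -0.025186870247125626), (0.041344527155160904, 0.05938194319605827), 80.70321655273438) [ 0.50603899 -0.02549949]
top dark 95 [ 0.47511417 -0.20587351  0.19434935] [ 0.42574899 -0.26381341  0.1139968 ] [ 0.54454451 -0.15043824  0.27859206]
guard 2234 [ 0.48797329 -0.14494294  0.20394487] [-0.15380263 -0.80336335 -0.57528434] yaw 169.1619580836945
guard top edge mid [ 0.48101039 -0.18979919  0.27259786] 254
orange 55 [ 0.51058684 -0.00639473  0.05043958] [ 0.98792815 -0.1549127   0.50984526 -0.00534045]
scene fixed 237 ((0.5255793333053589, 0.06845742464065552), (0.03467506542801857, 0.06463442742824554), 80.18680572509766) [0.5309937  0.06600161]
scene mov 291 ((0.5142296552658081, -0.025827227160334587), (0.042671557515859604, 0.06720589101314545), 80.05265808105469) [ 0.51665463 -0.02724295]
scene dark 310 [ 0.4969543  -0.21059853  0.09962349] [ 0.47601713 -0.26463572  0.07008394] [ 0.51248694 -0.1568749   0.13568748]
guard 1554 [ 0.49681611 -0.15073704  0.20162012] [0.52668652 0.70494373 0.47503227] yaw -36.76461117928837
guard top edge mid [ 0.48885658 -0.18946462  0.27487923] 221
orange 5 [ 0.53806828 -0.01323705  0.05652942] [ 0.98256093 -0.18594103  0.5380683  -0.01323705]
```

Emit:
apply_moves(
  linear=[
    [-0.18,-0.05,0],
    [-0.36,-0.1,0],
    [-0.54,-0.15,0],
    [-0.72,-0.2,0],
    [-0.9,-0.25,0],
  ],
  delta_rot=[
    [0,0,0],
    [0,0,0],
    [0,0,0],
    [0,0,0],
    [0,0,0],
  ],
  gripper=1,
)

```text
clock: 0.52
position: [0.2698, 0.543, 0.1991]
tool_rot: [-3.141, -0.0, 2.831]
force: [0.9, -0.1, 0.1]
grip_width: 0.0854
finger_force: 0.0
```

Emit:
apply_moves(
  linear=[
    [-0.18,-0.05,0],
    [-0.36,-0.1,0],
    [-0.54,-0.15,0],
    [-0.72,-0.2,0],
    [-0.9,-0.25,0],
  ],
  delta_rot=[
    [0,0,0],
    [0,0,0],
    [0,0,0],
    [0,0,0],
    [0,0,0],
  ],
)

```text
clock: 0.93
position: [0.3479, 0.4916, 0.1991]
tool_rot: [-3.141, -0.0, 2.831]
force: [0.5, 0.5, 0.4]
grip_width: 0.0854
finger_force: 0.0
```

Emit:
apply_moves(
  linear=[
    [-0.18,-0.05,0],
    [-0.36,-0.1,0],
    [-0.54,-0.15,0],
    [-0.72,-0.2,0],
    [-0.9,-0.25,0],
  ],
  delta_rot=[
    [0,0,0],
    [0,0,0],
    [0,0,0],
    [0,0,0],
    [0,0,0],
  ],
)

```text
clock: 1.35
position: [0.4259, 0.4403, 0.1991]
tool_rot: [-3.141, -0.0, 2.831]
force: [-0.5, 0.6, -0.0]
grip_width: 0.0857
finger_force: 0.0
```

Emit:
apply_moves(
  linear=[
    [-0.18,-0.05,0],
    [-0.36,-0.1,0],
    [-0.54,-0.15,0],
    [-0.72,-0.2,0],
    [-0.9,-0.25,0],
  ],
  delta_rot=[
    [0,0,0],
    [0,0,0],
    [0,0,0],
    [0,0,0],
    [0,0,0],
  ],
)

```text
clock: 1.77
position: [0.5039, 0.389, 0.1991]
tool_rot: [-3.141, -0.0, 2.831]
force: [-0.5, 1.4, 0.2]
grip_width: 0.0853
finger_force: 0.0
```

Emit:
apply_moves(
  linear=[
    [-0.18,-0.05,0.1],
    [-0.36,-0.1,0.2],
    [-0.54,-0.15,0.3],
    [-0.72,-0.2,0.4],
    [-0.9,-0.25,0.5],
  ],
  delta_rot=[
    [0,0,0.01],
    [0,0,0.02],
    [0,0,0.035],
    [0,0,0.05],
    [0,0,0.057],
  ],
)

```text
clock: 2.18
position: [0.5825, 0.3372, 0.1477]
tool_rot: [-3.141, -0.0, 2.708]
force: [-0.6, -0.3, 0.1]
grip_width: 0.0856
finger_force: 0.0
```

```bash
cat >> h.py <<'E'
yaw=np.radians(-9.1); O=np.array([.5193,.0526,0]); RV=R.from_euler('z',yaw).as_matrix()
def V(p): return O+RV@np.array(p,float)          # vise (m) -> world
A=np.array([0,-.5736,.8192]); HUB=np.array([0,-.264,.115])
def knob(th,h=.026): return HUB+A*h+.036*(np.cos(th)*np.array([1,0,0])-np.sin(th)*np.array([0,.8192,.5736]))
def proj(n,p):
    K,Rm,t=cam(n); q=K@(Rm@p+t); return q[:2]/q[2]
def go(pos,Rt,n=1):
    """shares (tool axes) from the measured pose to pos / rotation Rt"""
    s=monitor.observe(); Rc=R.from_euler('xyz',s['tool_rot'])
    print('t',round(float(s['clock']),2),'pos',np.round(s['position'],4),'rot',np.round(np.degrees(s['tool_rot']),1),'F',np.round(s['force'],1),'w',round(float(s['grip_width']),4))
    print('lin',(Rc.inv().apply(np.array(pos)-s['position'])/.1/n).round(3),'rot',((Rc.inv()*Rt).as_rotvec(degrees=True)/120/n).round(4))
E
python3 - <<'E'
from h import *
down=lambda ydir: R.from_euler('xyz',[np.pi,0,np.radians(ydir+90)])
go([.5825,.336,.12],down(65.4))
go([.5825,.336,.041],down(65.4))
for th in(60,75,90,105): print(th,[proj(n,V(knob(np.radians(th),h))).round(1) for n in('scene','top') for h in(.002,.040)])
print('hub',[proj(n,V(HUB)).round(1) for n in('scene','top')])
E
```

```text
t 2.18 pos [0.5825 0.3372 0.1477] rot [-179.9   -0.   155.2] F [-0.6 -0.3  0.1] w 0.0856
lin [-0.006 -0.011  0.277] rot [-0.0005 -0.0002 -0.002 ]
t 2.18 pos [0.5825 0.3372 0.1477] rot [-179.9   -0.   155.2] F [-0.6 -0.3  0.1] w 0.0856
lin [-0.006 -0.01   1.067] rot [-0.0005 -0.0002 -0.002 ]
60 [array([ 93. , 251.2]), array([ 81.5, 246.1]), array([390.4, 210.9]), array([400.7, 209.4])]
75 [array([ 91.3, 249.8]), array([ 79.8, 244.6]), array([391.3, 213.8]), array([401.6, 212.4])]
90 [array([ 90.3, 247.6]), array([ 78.8, 242.5]), array([391.7, 216.9]), array([402. , 215.5])]
105 [array([ 89.9, 244.9]), array([ 78.5, 239.7]), array([391.6, 219.9]), array([401.9, 218.6])]
hub [array([100.5, 239. ]), array([383.3, 215.8])]
```

Emit:
apply_moves(
  linear=[
    [0,-0.01,0.2],
    [-0.006,-0.01,0.4],
    [-0.006,-0.01,0.6],
    [-0.006,-0.01,0.75],
    [-0.006,-0.01,0.85],
  ],
  delta_rot=[
    [0,0,0],
    [0,0,0],
    [0,0,0],
    [0,0,0],
    [0,0,0],
  ],
)

```text
clock: 2.6
position: [0.5813, 0.3362, 0.0617]
tool_rot: [-3.139, -0.001, 2.71]
force: [0.2, -0.2, 0.9]
grip_width: 0.0857
finger_force: 0.0
```

Emit:
apply_moves(
  linear=[
    [0,0,0.06],
    [0,0,0.12],
    [0,0,0.18],
    [0,0,0.21],
    [0,0,0.21],
  ],
  delta_rot=[
    [0,0,0],
    [0,0,0],
    [0,0,0],
    [0,0,0],
    [0,0,0],
  ],
)

```text
clock: 3.02
position: [0.5814, 0.3372, 0.0431]
tool_rot: [-3.141, -0.0, 2.711]
force: [-0.6, 0.2, 0.3]
grip_width: 0.0854
finger_force: 0.0
```

Emit:
apply_moves(
  linear=[
    [0,0,0],
    [0,0,0],
    [0,0,0],
    [0,0,0],
    [0,0,0],
  ],
  delta_rot=[
    [0,0,0],
    [0,0,0],
    [0,0,0],
    [0,0,0],
    [0,0,0],
  ],
  gripper=-1,
  force=50,
)

```text
clock: 3.43
position: [0.5816, 0.3373, 0.0437]
tool_rot: [3.141, 0.0, 2.711]
force: [0.6, 0.3, 1.0]
grip_width: 0.0255
finger_force: 0.0
```

Emit:
apply_moves(
  linear=[
    [0,0,0],
    [0,0,0],
    [0,0,0],
    [0,0,0],
    [0,0,0],
  ],
  delta_rot=[
    [0,0,0],
    [0,0,0],
    [0,0,0],
    [0,0,0],
    [0,0,0],
  ],
)

```text
clock: 3.85
position: [0.5815, 0.3372, 0.0434]
tool_rot: [-3.142, -0.0, 2.711]
force: [-0.3, 0.6, 0.1]
grip_width: -0.0003
finger_force: 0.0
```

Run:
```python
from h import *
im,d=optics.grab_frame('wrist'); im2,_=optics.grab_frame('top');im3,_=optics.grab_frame('scene')
a=cv2.resize(im2[170:270,150:270],(480,400),interpolation=cv2.INTER_CUBIC)
b=cv2.resize(im3[150:250,220:340],(480,400),interpolation=cv2.INTER_CUBIC)
o=np.hstack([im[:, :],a[:384]]);o=np.hstack([cv2.resize(im,(400,300)),cv2.resize(a,(400,300))])
o=np.vstack([o,np.hstack([cv2.resize(b,(400,300)),np.zeros((300,400,3),np.uint8)])])
cv2.imwrite('pics/d.png',o[...,::-1]);print(optics.camera_info('wrist'))
```

```text
{'fx': 297.3186396354542, 'fy': 297.3186396354542, 'cx': 255.40997100673107, 'cy': 189.37972817751609, 'T_tool_cam': array([[-1.47771043e-04, -9.53104814e-01, -3.02640366e-01,
         7.63297630e-02],
       [ 9.99999784e-01,  5.28107337e-05, -6.54589399e-04,
        -6.39726290e-04],
       [ 6.39874968e-04, -3.02640397e-01,  9.53104601e-01,
        -1.74104463e-01],
       [ 0.00000000e+00,  0.00000000e+00,  0.00000000e+00,
         1.00000000e+00]])}
```

View pics/d.png

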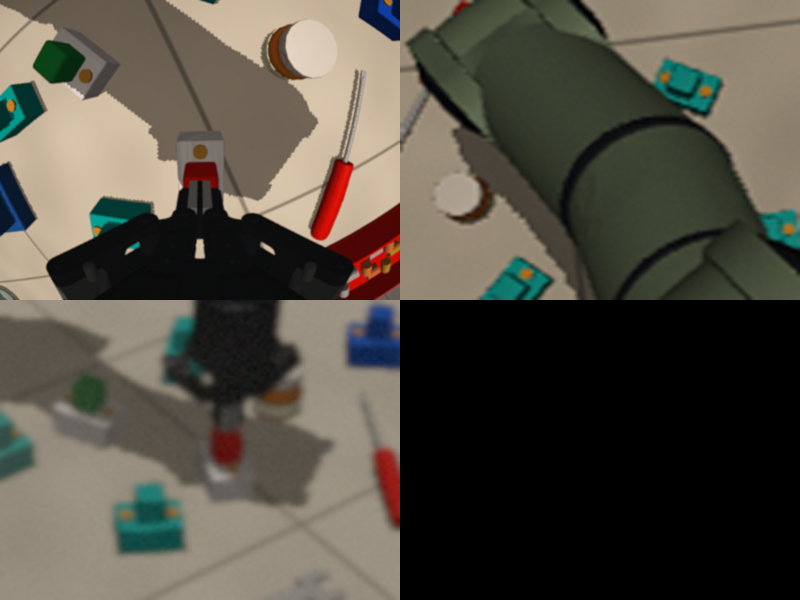

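Run:
```python
from h import *
s=monitor.observe();im,d=optics.grab_frame('wrist');i=optics.camera_info('wrist')
v,u=np.mgrid[:384,:512];x=(u-i['cx'])/i['fx'];y=(v-i['cy'])/i['fx'];r=np.hypot(x,y)
ray=np.stack([np.sin(r)*x/(r+1e-9),np.sin(r)*y/(r+1e-9),np.cos(r)],-1)
p=ray/ray[...,2:]*d[...,None]
T=np.array(i['T_tool_cam']);tp=p@T[:3,:3].T+T[:3,3]
Rc=R.from_euler('xyz',s['tool_rot']).as_matrix();wp=tp@Rc.T+s['position']
print(s['position'],s['force'],s['grip_width'])
hsv=cv2.cvtColor(im,cv2.COLOR_RGB2HSV).astype(int);red=((hsv[...,0]<8)|(hsv[...,0]>172))&(hsv[...,1]>150)
b=np.zeros_like(red);b[195:260,225:290]=1
m=red&b&(d>0);print(m.sum());
for r0 in range(170,262,4): print(r0,[tuple((wp[r0,c]*1000).round().astype(int)) + tuple(im[r0,c]) for c in(240,256,268)])
print(tp[m].min(0),tp[m].max(0))
```

```text
[0.58147648 0.33722184 0.04338955] [ 0.15141877 -0.70620516 -0.07929106] -0.00010797194517822063
1146
170 [(np.int64(554), np.int64(337), np.int64(8), np.uint8(85), np.uint8(79), np.uint8(75)), (np.int64(559), np.int64(347), np.int64(9), np.uint8(84), np.uint8(78), np.uint8(75)), (np.int64(562), np.int64(355), np.int64(10), np.uint8(88), np.uint8(82), np.uint8(78))]
174 [(np.int64(555), np.int64(337), np.int64(18), np.uint8(85), np.uint8(79), np.uint8(75)), (np.int64(559), np.int64(347), np.int64(21), np.uint8(89), np.uint8(83), np.uint8(79)), (np.int64(562), np.int64(355), np.int64(22), np.uint8(87), np.uint8(81), np.uint8(78))]
178 [(np.int64(555), np.int64(338), np.int64(30), np.uint8(90), np.uint8(83), np.uint8(80)), (np.int64(558), np.int64(347), np.int64(32), np.uint8(87), np.uint8(81), np.uint8(77)), (np.int64(562), np.int64(354), np.int64(32), np.uint8(87), np.uint8(82), np.uint8(78))]
182 [(np.int64(556), np.int64(338), np.int64(36), np.uint8(123), np.uint8(115), np.uint8(109)), (np.int64(560), np.int64(347), np.int64(36), np.uint8(122), np.uint8(115), np.uint8(109)), (np.in
[... 4574 characters left out ...]
p.int64(574), np.int64(346), np.int64(100), np.uint8(66), np.uint8(64), np.uint8(61))]
254 [(np.int64(573), np.int64(332), np.int64(95), np.uint8(33), np.uint8(32), np.uint8(32)), (np.int64(573), np.int64(341), np.int64(102), np.uint8(11), np.uint8(11), np.uint8(11)), (np.int64(575), np.int64(346), np.int64(102), np.uint8(65), np.uint8(64), np.uint8(59))]
258 [(np.int64(569), np.int64(335), np.int64(107), np.uint8(39), np.uint8(39), np.uint8(37)), (np.int64(572), np.int64(341), np.int64(107), np.uint8(10), np.uint8(9), np.uint8(9)), (np.int64(575), np.int64(346), np.int64(106), np.uint8(65), np.uint8(64), np.uint8(59))]
[-0.00044746 -0.01235606 -0.04424613] [0.01022379 0.01249704 0.00471137]
```

The wrist view shows the fingers shut above the red cap (cap at about (200,178), fingertips ending at about (200,185)). By depth the real fingertips sit about 38 mm behind the reported TCP. I'll open, go about 35 mm lower and grip again.

Emit:
apply_moves(
  linear=[
    [0,0,0],
    [0,0,0],
    [0,0,0],
    [0,0,0],
    [0,0,0],
  ],
  delta_rot=[
    [0,0,0],
    [0,0,0],
    [0,0,0],
    [0,0,0],
    [0,0,0],
  ],
  gripper=0.3,
)

```text
clock: 4.47
position: [0.5815, 0.3372, 0.0434]
tool_rot: [3.142, 0.0, 2.711]
force: [1.0, 0.5, 0.7]
grip_width: 0.0554
finger_force: 0.0
```

Emit:
apply_moves(
  linear=[
    [0,0,0.04],
    [0,0,0.08],
    [0,0,0.12],
    [0,0,0.16],
    [0,0,0.2],
  ],
  delta_rot=[
    [0,0,0],
    [0,0,0],
    [0,0,0],
    [0,0,0],
    [0,0,0],
  ],
)

```text
clock: 4.88
position: [0.5814, 0.3371, 0.0227]
tool_rot: [-3.141, -0.0, 2.711]
force: [-0.1, -1.1, -0.7]
grip_width: 0.0553
finger_force: 0.0
```

```bash
cat >> h.py <<'E'
def wrist():
    s=monitor.observe();im,d=optics.grab_frame('wrist');i=optics.camera_info('wrist')
    v,u=np.mgrid[:384,:512];x=(u-i['cx'])/i['fx'];y=(v-i['cy'])/i['fx'];r=np.hypot(x,y)+1e-9
    p=np.stack([np.tan(r)*x/r,np.tan(r)*y/r,np.ones_like(r)],-1)*d[...,None]
    p[d==0]=np.nan
    T=np.array(i['T_tool_cam']);tp=p@T[:3,:3].T+T[:3,3]
    wp=tp@R.from_euler('xyz',s['tool_rot']).as_matrix().T+s['position']
    return s,im,tp,wp
E
python3 - <<'E'
from h import *
s,im,tp,wp=wrist()
print(s['clock'],s['position'],s['force'],s['grip_width'])
dark=(im.max(2)<75)&(np.abs(tp[...,1])<.06)&(np.abs(tp[...,0])<.013)&(tp[...,2]>-.08)
q=tp[dark]
for a,b in((-.06,-.03),(-.03,-.01),(-.01,.01),(.01,.03),(.03,.06)):
    k=q[(q[:,1]>a)&(q[:,1]<b)]
    print(a,len(k),np.percentile(k[:,2],[50,90,99]).round(3) if len(k) else '', np.median(k[:,1]) if len(k) else '')
o=im[150:330,130:380];cv2.imwrite('pics/e.png',cv2.resize(o,None,fx=3,fy=3)[...,::-1])
E
```

```text
4.8833 [0.58135901 0.33713914 0.02273356] [-0.1360736  -1.14388274 -0.72071271] 0.05525915214028201
-0.06 807 [-0.064 -0.047 -0.042] -0.034228425037020116
-0.03 846 [-0.061 -0.044 -0.038] -0.028583874766406517
-0.01 0  
0.01 1039 [-0.061 -0.043 -0.035] 0.027191487391238906
0.03 662 [-0.062 -0.047 -0.041] 0.0338471906321805
```

View pics/e.png

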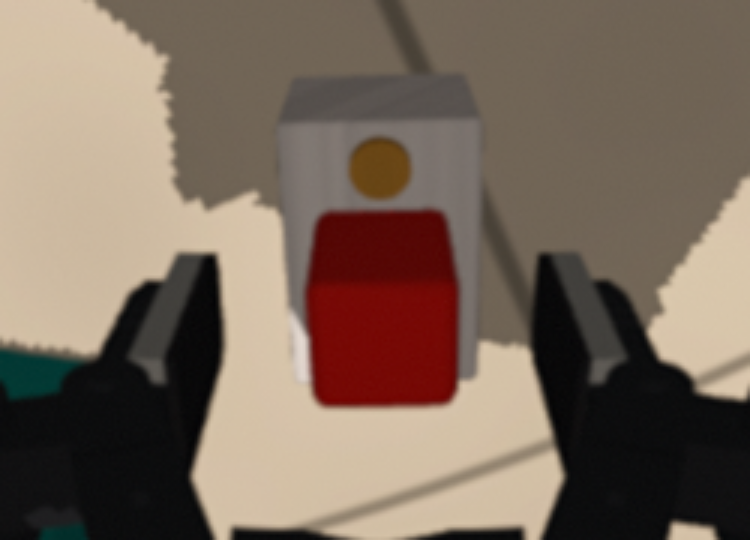

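The fingers straddle the cap (cap at about (380,310) in the crop) and their tips are about 38 mm short of the TCP. I'll go 14 mm lower and close.

Emit:
apply_moves(
  linear=[
    [-0.01,0,0.03],
    [-0.02,0,0.06],
    [-0.03,0,0.1],
    [-0.03,0,0.14],
    [-0.03,0,0.14],
  ],
  delta_rot=[
    [0,0,0],
    [0,0,0],
    [0,0,0],
    [0,0,0],
    [0,0,0],
  ],
)

```text
clock: 5.35
position: [0.5839, 0.3357, 0.0084]
tool_rot: [-3.141, -0.001, 2.711]
force: [-0.2, -0.9, 0.1]
grip_width: 0.0555
finger_force: 0.0
```

Emit:
apply_moves(
  linear=[
    [0,0,0],
    [0,0,0],
    [0,0,0],
    [0,0,0],
    [0,0,0],
  ],
  delta_rot=[
    [0,0,0],
    [0,0,0],
    [0,0,0],
    [0,0,0],
    [0,0,0],
  ],
  gripper=-1,
  force=50,
)

```text
clock: 5.77
position: [0.5843, 0.3361, 0.0097]
tool_rot: [3.141, 0.0, 2.711]
force: [-0.1, 0.1, 2.2]
grip_width: 0.0254
finger_force: 49.4
```

Emit:
apply_moves(
  linear=[
    [0,0,0],
    [0,0,0],
    [0,0,0],
    [0,0,0],
    [0,0,0],
  ],
  delta_rot=[
    [0,0,0],
    [0,0,0],
    [0,0,0],
    [0,0,0],
    [0,0,0],
  ],
)

```text
clock: 6.18
position: [0.5843, 0.3361, 0.0096]
tool_rot: [3.141, 0.0, 2.711]
force: [-0.8, 0.2, 6.0]
grip_width: 0.0253
finger_force: 49.8
```

Emit:
apply_moves(
  linear=[
    [0,0,-0.15],
    [0,0,-0.35],
    [0,0,-0.55],
    [0,0,-0.75],
    [0,0,-0.95],
  ],
  delta_rot=[
    [0,0,0],
    [0,0,0],
    [0,0,0],
    [0,0,0],
    [0,0,0],
  ],
)

```text
clock: 6.6
position: [0.5841, 0.3358, 0.1061]
tool_rot: [-3.141, 0.0, 2.711]
force: [1.1, -0.3, -3.1]
grip_width: 0.0255
finger_force: 49.4
```

Run:
```python
from h import *
s,im,tp,wp=wrist()
hsv=cv2.cvtColor(im,cv2.COLOR_RGB2HSV).astype(int)
red=((hsv[...,0]<8)|(hsv[...,0]>172))&(hsv[...,1]>150)&(np.abs(tp[...,0])<.03)&(np.abs(tp[...,1])<.025)&(tp[...,2]<.01)
p=tp[red];print('cap',len(p),p.min(0).round(4),np.median(p,0).round(4),p.max(0).round(4))
# block top white region
top=(hsv[...,1]<70)&(hsv[...,2]>60)&(tp[...,0]>.008)&(tp[...,0]<.045)&(np.abs(tp[...,1])<.035)&(tp[...,2]<.012)&(tp[...,2]>-.045)
p=tp[top];print('top',len(p),p.min(0).round(4),np.median(p,0).round(4),p.max(0).round(4))
t=p[p[:,2]<np.median(p[:,2])+.006]
A_=np.c_[t[:,:2],np.ones(len(t))];print('plane',np.linalg.lstsq(A_,t[:,2],rcond=None)[0].round(4), cv2.minAreaRect(t[:,:2].astype(np.float32)))
go(V([0,-.026,.125]),R.from_euler('xyz',[np.pi,0,np.radians(80.9+90)]),4)
```

```text
cap 3834 [-0.0139 -0.0139 -0.0645] [ 0.0068 -0.0009 -0.0593] [ 0.0119  0.0122 -0.0291]
top 3274 [ 0.008  -0.0211 -0.0449] [ 0.024  -0.0004 -0.0256] [0.0285 0.0195 0.0089]
plane [ 0.2812 -0.0057 -0.032 ] ((0.018079174682497978, -0.0008128602057695389), (0.04046403244137764, 0.020427877083420753), 89.39085388183594)
t 6.65 pos [0.5857 0.3367 0.1102] rot [1.798e+02 1.000e-01 1.553e+02] F [2.9 2.4 2.1] w 0.025
lin [-0.163 -0.777 -0.04 ] rot [ 0.0004  0.0004 -0.0324]
```

Emit:
apply_moves(
  linear=[
    [-0.03,-0.15,-0.01],
    [-0.065,-0.31,-0.02],
    [-0.1,-0.465,-0.03],
    [-0.13,-0.62,-0.04],
    [-0.163,-0.777,-0.05],
  ],
  delta_rot=[
    [0,0,0],
    [0,0,0],
    [0,0,0],
    [0,0,0],
    [0,0,0],
  ],
)

```text
clock: 7.07
position: [0.5662, 0.2578, 0.11]
tool_rot: [-3.142, 0.0, 2.711]
force: [-0.1, 0.2, -3.1]
grip_width: 0.025
finger_force: 49.5
```

Emit:
apply_moves(
  linear=[
    [-0.03,-0.155,-0.01],
    [-0.065,-0.31,-0.02],
    [-0.1,-0.465,-0.03],
    [-0.13,-0.62,-0.04],
    [-0.163,-0.777,-0.05],
  ],
  delta_rot=[
    [0,0,0],
    [0,0,0],
    [0,0,0],
    [0,0,0],
    [0,0,0],
  ],
)

```text
clock: 7.48
position: [0.5487, 0.1798, 0.1146]
tool_rot: [-3.142, 0.0, 2.711]
force: [0.1, -0.5, -2.5]
grip_width: 0.0253
finger_force: 49.5
```

Emit:
apply_moves(
  linear=[
    [-0.03,-0.155,-0.01],
    [-0.065,-0.31,-0.02],
    [-0.1,-0.465,-0.03],
    [-0.13,-0.62,-0.04],
    [-0.163,-0.777,-0.05],
  ],
  delta_rot=[
    [0,0,0],
    [0,0,0],
    [0,0,0],
    [0,0,0],
    [0,0,0],
  ],
)

```text
clock: 7.9
position: [0.531, 0.1022, 0.1195]
tool_rot: [3.142, -0.0, 2.711]
force: [-0.0, -0.2, -2.4]
grip_width: 0.025
finger_force: 49.5
```

Emit:
apply_moves(
  linear=[
    [-0.03,-0.155,-0.01],
    [-0.065,-0.31,-0.02],
    [-0.1,-0.465,-0.03],
    [-0.13,-0.62,-0.04],
    [-0.163,-0.777,-0.05],
  ],
  delta_rot=[
    [0,0,-0.026],
    [0,0,-0.052],
    [0,0,-0.078],
    [0,0,-0.104],
    [0,0,-0.13],
  ],
)

```text
clock: 8.32
position: [0.5134, 0.0249, 0.1245]
tool_rot: [-3.142, 0.0, 2.986]
force: [0.2, 0.3, -2.4]
grip_width: 0.0252
finger_force: 49.5
```

Run:
```python
from h import *
s,im,tp,wp=wrist()
go(V([0,-.026,.06]),R.from_euler('xyz',[np.pi,0,np.radians(80.9+90)]),1)
Rv=RV.T; v=(wp-O)@RV
hsv=cv2.cvtColor(im,cv2.COLOR_RGB2HSV).astype(int)
o=(hsv[...,0]>3)&(hsv[...,0]<20)&(hsv[...,1]>150)&(v[...,2]>.02)&(v[...,2]<.072)&(abs(v[...,1]+.05)<.05)&(abs(v[...,0])<.06)&(tp[...,2]>.0)
p=v[o];print('orange',len(p),p.min(0).round(4),np.median(p,0).round(4),p.max(0).round(4))
b=(hsv[...,0]>100)&(hsv[...,0]<125)&(hsv[...,1]>120)&(abs(v[...,0])<.07)&(v[...,1]>-.11)&(v[...,1]<.07)
p=v[b&(v[...,2]>.055)&(v[...,2]<.075)];
for nm,q in(('fix',p[p[:,1]>-.015]),('mov',p[p[:,1]<-.04])):
    if len(q)>5:print(nm,len(q),np.percentile(q,[1,50,99],axis=0).round(4),cv2.minAreaRect(q[:,:2].astype(np.float32)))
p=v[b&(v[...,2]>.02)&(v[...,2]<.04)];print('bed',len(p),np.percentile(p,[1,50,99],axis=0).round(4),cv2.minAreaRect(p[:,:2].astype(np.float32)))
cv2.imwrite('pics/f.png',im[...,::-1])
```

```text
t 8.37 pos [0.5127 0.0214 0.1247] rot [-179.9   -0.   171.2] F [ 0.3 -5.6 -2.4] w 0.0252
lin [-0.016  0.06   0.647] rot [-0.0008 -0.      0.0024]
orange 490 [-0.0259 -0.0673  0.0362] [-0.0093 -0.0622  0.0612] [ 0.0348 -0.0588  0.0632]
fix 2040 [[-0.0259  0.0056  0.0578]
 [ 0.0007  0.0184  0.0635]
 [ 0.0318  0.0317  0.065 ]] ((0.0032781604677438736, 0.018862655386328697), (0.05884228274226189, 0.02707909420132637), 0.14418946206569672)
mov 2561 [[-0.0257 -0.1     0.0563]
 [ 0.0009 -0.0827  0.0634]
 [ 0.0315 -0.067   0.065 ]] ((0.00315258651971817, -0.08393653482198715), (0.058278195559978485, 0.03423792123794556), 0.3042042851448059)
bed 4251 [[-0.0409 -0.1084  0.0241]
 [-0.0294 -0.0317  0.0295]
 [ 0.0033  0.0413  0.0374]] ((0.002479325979948044, -0.03382718563079834), (0.0872679203748703, 0.15215158462524414), 0.08843252062797546)
```

View pics/f.png

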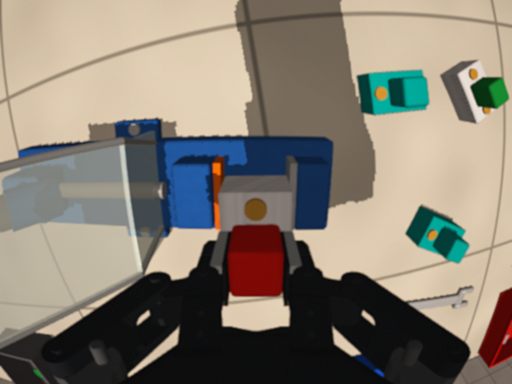

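The block hangs square over the open bed (block at about (255,195)), with the orange pad at x≈217 and the steel face at x≈292. I'll lower it partway and remeasure at rest.

Emit:
apply_moves(
  linear=[
    [0,0,0.1],
    [0,0,0.2],
    [0,0,0.3],
    [0,0,0.3],
    [0,0,0.3],
  ],
  delta_rot=[
    [0,0,0],
    [0,0,0],
    [0,0,0],
    [0,0,0],
    [0,0,0],
  ],
)

```text
clock: 8.78
position: [0.5133, 0.0268, 0.0934]
tool_rot: [-3.141, -0.002, 2.984]
force: [0.4, 0.8, -1.6]
grip_width: 0.0253
finger_force: 49.5
```

```bash
cat >> h.py <<'E'
def visecheck():
    s,im,tp,wp=wrist(); v=(wp-O)@RV
    hsv=cv2.cvtColor(im,cv2.COLOR_RGB2HSV).astype(int)
    o=(hsv[...,0]>3)&(hsv[...,0]<20)&(hsv[...,1]>150)&(v[...,2]>.02)&(v[...,2]<.072)&(abs(v[...,1]+.04)<.04)&(abs(v[...,0])<.04)&(tp[...,0]>.0)
    b=(hsv[...,0]>100)&(hsv[...,0]<125)&(hsv[...,1]>120)&(abs(v[...,0])<.07)&(v[...,1]>-.11)&(v[...,1]<.07)&(v[...,2]>.055)&(v[...,2]<.075)
    for nm,q in(('orange',v[o]),('fix',v[b&(v[...,1]>-.015)]),('mov',v[b&(v[...,1]<-.03)])):
        if len(q)>5:print(nm,len(q),np.percentile(q,[1,50,99],axis=0).round(4).tolist())
    w=(hsv[...,1]<60)&(abs(tp[...,1])<.03)&(tp[...,0]>.012)&(tp[...,0]<.04)&(tp[...,2]<-.02)&(tp[...,2]>-.04)&(im.min(2)>70)
    q=v[w];print('blocktop',len(q),np.percentile(q,[1,50,99],axis=0).round(4).tolist(),'tool',np.percentile(tp[w],[1,99],axis=0).round(4).tolist())
    return s,im,tp,wp,v
E
python3 - <<'E'
from h import *
visecheck()
go(V([0.0018,-.027,.0415]),R.from_euler('xyz',[np.pi,0,np.radians(80.9+90)]),1)
E
```

```text
orange 459 [[-0.0258, -0.0649, 0.0356], [-0.0157, -0.0605, 0.0609], [-0.0022, -0.0588, 0.063]]
fix 2533 [[-0.0258, 0.0054, 0.0568], [-0.0006, 0.0185, 0.0635], [0.0313, 0.0317, 0.065]]
mov 3173 [[-0.0258, -0.0997, 0.0564], [0.0002, -0.0823, 0.0634], [0.0314, -0.0668, 0.065]]
blocktop 1865 [[-0.0302, -0.0469, 0.1139], [-0.0242, -0.0261, 0.1194], [-0.014, -0.008, 0.1209]] tool [[0.0122, -0.0204, -0.0275], [0.0284, 0.0184, -0.0205]]
t 8.83 pos [0.5136 0.0267 0.094 ] rot [-1.80e+02 -1.00e-01  1.71e+02] F [ 0.5  0.1 -3. ] w 0.0247
lin [-0.033 -0.006  0.525] rot [-0.0001 -0.0004  0.0007]
```

Emit:
apply_moves(
  linear=[
    [-0.034,0,0.1],
    [-0.034,0,0.2],
    [-0.034,0,0.3],
    [-0.034,0,0.4],
    [-0.034,0,0.48],
  ],
  delta_rot=[
    [0,0,0],
    [0,0,0],
    [0,0,0],
    [0,0,0],
    [0,0,0],
  ],
)

```text
clock: 9.25
position: [0.5167, 0.0258, 0.0449]
tool_rot: [-3.141, -0.001, 2.984]
force: [0.7, -0.2, -2.9]
grip_width: 0.0253
finger_force: 49.7
```

Emit:
apply_moves(
  linear=[
    [0,0,0.01],
    [0,0,0.02],
    [0,0,0.03],
    [0,0,0.04],
    [0,0,0.04],
  ],
  delta_rot=[
    [0,0,0],
    [0,0,0],
    [0,0,0],
    [0,0,0],
    [0,0,0],
  ],
)

```text
clock: 9.67
position: [0.5174, 0.0258, 0.0426]
tool_rot: [3.141, 0.0, 2.984]
force: [0.4, 0.0, -3.3]
grip_width: 0.0254
finger_force: 49.6
```

Emit:
apply_moves(
  linear=[
    [0,0,0.005],
    [0,0,0.01],
    [0,0,0.015],
    [0,0,0.02],
    [0,0,0.02],
  ],
  delta_rot=[
    [0,0,0],
    [0,0,0],
    [0,0,0],
    [0,0,0],
    [0,0,0],
  ],
)

```text
clock: 10.08
position: [0.5172, 0.0258, 0.0404]
tool_rot: [-3.142, -0.0, 2.984]
force: [0.1, -0.6, -2.7]
grip_width: 0.025
finger_force: 49.6
```

Emit:
apply_moves(
  linear=[
    [0,0,0.004],
    [0,0,0.008],
    [0,0,0.012],
    [0,0,0.012],
    [0,0,0.012],
  ],
  delta_rot=[
    [0,0,0],
    [0,0,0],
    [0,0,0],
    [0,0,0],
    [0,0,0],
  ],
)

```text
clock: 10.5
position: [0.5173, 0.0258, 0.0396]
tool_rot: [3.141, 0.0, 2.984]
force: [-2.6, 1.1, 7.6]
grip_width: 0.0253
finger_force: 50.6
```

Run:
```python
from h import *
visecheck()
go(V([0.0018,-.027,.0395]),R.from_euler('xyz',[np.pi,0,np.radians(80.9+90)]),1)
```

```text
orange 1342 [[-0.0257, -0.0649, 0.0341], [-0.016, -0.0591, 0.0615], [0.0017, -0.0233, 0.0697]]
fix 3722 [[-0.0257, 0.0052, 0.0566], [-0.0033, 0.0182, 0.0635], [0.0295, 0.031, 0.0649]]
mov 4732 [[-0.0255, -0.0994, 0.0566], [-0.0022, -0.0815, 0.0634], [0.0292, -0.0668, 0.0649]]
blocktop 2142 [[-0.0262, -0.0474, 0.06], [-0.0198, -0.0221, 0.0654], [-0.01, 0.0027, 0.067]] tool [[0.0122, -0.0206, -0.0274], [0.0284, 0.0295, -0.0205]]
t 10.55 pos [0.5173 0.0258 0.0396] rot [180.    0.  170.9] F [-3.5 -0.4  8.1] w 0.0251
lin [ 0.004 -0.002  0.001] rot [0.     0.0001 0.0004]
```

Seated with light contact and centred to within about 1 mm. Releasing and lifting.

Emit:
apply_moves(
  linear=[
    [0,0,0],
    [0,0,0],
    [0,0,0],
    [0,0,0],
    [0,0,0],
  ],
  delta_rot=[
    [0,0,0],
    [0,0,0],
    [0,0,0],
    [0,0,0],
    [0,0,0],
  ],
  gripper=0.2,
)

```text
clock: 10.97
position: [0.5172, 0.0258, 0.0392]
tool_rot: [-3.142, 0.0, 2.984]
force: [0.2, -0.4, 0.4]
grip_width: 0.051
finger_force: 0.0
```

Emit:
apply_moves(
  linear=[
    [0,0,-0.1],
    [0,0,-0.3],
    [0,0,-0.5],
    [0,0,-0.75],
    [0,0,-1],
  ],
  delta_rot=[
    [0,0,0],
    [0,0,0],
    [0,0,0],
    [0,0,0],
    [0,0,0],
  ],
)

```text
clock: 11.38
position: [0.5169, 0.0258, 0.1409]
tool_rot: [-3.142, -0.0, 2.984]
force: [-0.3, 0.0, -0.2]
grip_width: 0.051
finger_force: 0.0
```

Emit:
apply_moves(
  linear=[
    [0,0,-0.2],
    [0,0,-0.4],
    [0,0,-0.6],
    [0,0,-0.8],
    [0,0,-1],
  ],
  delta_rot=[
    [0,0,0],
    [0,0,0],
    [0,0,0],
    [0,0,0],
    [0,0,0],
  ],
)

```text
clock: 11.8
position: [0.5169, 0.0257, 0.2411]
tool_rot: [3.141, 0.0, 2.984]
force: [-1.2, -0.1, -0.1]
grip_width: 0.0513
finger_force: 0.0
```

Run:
```python
from h import *
s,im,tp,wp=wrist(); v=(wp-O)@RV
hsv=cv2.cvtColor(im,cv2.COLOR_RGB2HSV).astype(int)
near=(abs(v[...,0])<.045)&(v[...,1]>-.058)&(v[...,1]<.006)
q=v[near&(hsv[...,1]<70)&(im.min(2)>70)&(v[...,2]>.06)&(v[...,2]<.07)];print('blk',np.percentile(q,[1,50,99],axis=0).round(4).tolist())
red=((hsv[...,0]<5)|(hsv[...,0]>175))&(hsv[...,1]>150)&near&(v[...,2]>.095)
q=v[red];print('cap',len(q),np.percentile(q,[1,50,99],axis=0).round(4).tolist(),cv2.minAreaRect(q[:,:2].astype(np.float32)))
b=(hsv[...,0]>100)&(hsv[...,0]<125)&(hsv[...,1]>120)&(abs(v[...,0])<.07)&(v[...,1]>-.11)&(v[...,1]<.07)&(v[...,2]>.055)&(v[...,2]<.075)
for nm,q in(('fix',v[b&(v[...,1]>-.015)]),('mov',v[b&(v[...,1]<-.03)])):print(nm,np.percentile(q,[1,50,99],axis=0).round(4).tolist(),cv2.minAreaRect(q[:,:2].astype(np.float32)))
# tool target for the crank: z along -axis, several spins
zt=RV@(-A)
Rb=R.from_euler('xyz',s['tool_rot']);print('pos',s['position'],'q',np.round(s['qpos'],2))
z0=Rb.as_matrix()[:,2]; ax=np.cross(z0,zt); rv=ax/np.linalg.norm(ax)*np.arccos(z0@zt)
Rt=R.from_rotvec(rv)*Rb; print('tilt rot share',((Rb.inv()*Rt).as_rotvec(degrees=True)/120).round(3),'tool y in vise',(RV.T@Rt.as_matrix()[:,1]).round(3))
for h in (.026+.057-.057,): pass
for up in(.12,.06,0): print(up,'TCP world for grasp offset .057:',(V(knob(np.radians(70)))+zt*(.057-up)).round(4))
```

```text
blk [[-0.0261, -0.0472, 0.0604], [-0.0085, -0.025, 0.0654], [0.0334, 0.0017, 0.0674]]
cap 484 [[-0.0086, -0.0393, 0.0965], [0.0024, -0.0274, 0.0994], [0.015, -0.0153, 0.1013]] ((0.0032764067873358727, -0.027317743748426437), (0.0238847304135561, 0.02414644882082939), 0.17432145774364471)
fix [[-0.0252, 0.0058, 0.0571], [0.0024, 0.0186, 0.0634], [0.0326, 0.0318, 0.0651]] ((0.0038559380918741226, 0.018893912434577942), (0.026849908754229546, 0.0588989183306694), 89.73733520507812)
mov [[-0.0252, -0.1, 0.0569], [0.0023, -0.0831, 0.0634], [0.0328, -0.0672, 0.0652]] ((0.004016973078250885, -0.08383424580097198), (0.05946255847811699, 0.03377004340291023), 0.5464222431182861)
pos [0.51691346 0.02570783 0.24108688] q [-0.16  0.3  -0.01  1.83  0.    1.01  1.24]
tilt rot share [-0.292 -0.     0.   ] tool y in vise [-0.001  0.819  0.574]
0.12 TCP world for grasp offset .057: [ 0.4772 -0.2878  0.1685]
0.06 TCP world for grasp offset .057: [ 0.4827 -0.2538  0.1194]
0 TCP world for grasp offset .057: [ 0.4881 -0.2198  0.0702]
```

Emit:
apply_moves(
  linear=[
    [0,-0.1,-0.2],
    [0,-0.25,-0.4],
    [0,-0.45,-0.6],
    [-0.02,-0.65,-0.7],
    [-0.025,-0.85,-0.7],
  ],
  delta_rot=[
    [0,0,0],
    [0,0,0],
    [0,0,0],
    [0,0,0],
    [0,0,0],
  ],
)

```text
clock: 12.27
position: [0.5069, -0.0595, 0.3121]
tool_rot: [3.141, 0.004, 2.984]
force: [0.8, -0.2, -1.0]
grip_width: 0.0513
finger_force: 0.0
```

Emit:
apply_moves(
  linear=[
    [0,-0.18,0],
    [-0.01,-0.36,0],
    [-0.015,-0.55,0],
    [-0.02,-0.75,0],
    [-0.025,-0.95,0],
  ],
  delta_rot=[
    [0,0,0],
    [0,0,0],
    [0,0,0],
    [0,0,0],
    [0,0,0],
  ],
)

```text
clock: 12.68
position: [0.4933, -0.1536, 0.3098]
tool_rot: [3.141, 0.0, 2.984]
force: [0.5, -0.0, 0.7]
grip_width: 0.0511
finger_force: 0.0
```

Emit:
apply_moves(
  linear=[
    [0,-0.18,0],
    [-0.01,-0.36,0],
    [-0.015,-0.55,0],
    [-0.02,-0.75,0],
    [-0.025,-0.95,0],
  ],
  delta_rot=[
    [0,0,0],
    [0,0,0],
    [0,0,0],
    [0,0,0],
    [0,0,0],
  ],
)

```text
clock: 13.1
position: [0.4809, -0.2477, 0.3098]
tool_rot: [3.141, 0.0, 2.984]
force: [-0.3, -0.0, 0.1]
grip_width: 0.0511
finger_force: 0.0
```

Emit:
apply_moves(
  linear=[
    [0,-0.18,0],
    [-0.01,-0.36,0.1],
    [-0.015,-0.55,0.3],
    [-0.02,-0.75,0.5],
    [-0.025,-0.87,0.7],
  ],
  delta_rot=[
    [-0.055,0,0],
    [-0.114,0,0],
    [-0.173,0,0],
    [-0.232,0,0],
    [-0.292,0,0],
  ],
)

```text
clock: 13.52
position: [0.4697, -0.3359, 0.2401]
tool_rot: [2.526, 0.005, 2.982]
force: [1.6, -0.2, 0.8]
grip_width: 0.051
finger_force: 0.0
```

Emit:
apply_moves(
  linear=[
    [0,0,0],
    [0,0,0],
    [0,0,0],
    [0,0,0],
    [0,0,0],
  ],
  delta_rot=[
    [0,0,0],
    [0,0,0],
    [0,0,0],
    [0,0,0],
    [0,0,0],
  ],
)

```text
clock: 13.93
position: [0.4712, -0.3324, 0.2417]
tool_rot: [2.533, 0.003, 2.986]
force: [-0.6, 1.1, 0.9]
grip_width: 0.0514
finger_force: 0.0
```

Run:
```python
from h import *
s,im,tp,wp=wrist(); v=(wp-O)@RV
zt=RV@(-A); Rt=R.from_matrix(np.c_[RV@np.array([-1,0,0]),np.cross(zt,RV@np.array([-1.,0,0])),zt])
go(V(knob(np.radians(70)))+zt*(.057-.08),Rt)
print('q',np.round(s['qpos'],2))
# crank frame coords: e1=x, e2=(0,.819,.574), a ; relative to hub
E=np.array([[1,0,0],[0,.8192,.5736],A]); c=(v-HUB)@E.T
dark=(im.max(2)<90)&(np.hypot(c[...,0],c[...,1])<.06)&(c[...,2]>.006)&(c[...,2]<.05)&(tp[...,2]>.0)
q=c[dark];print('dark',len(q),np.percentile(q,[1,50,99],axis=0).round(4).tolist() if len(q) else '')
t=q[q[:,2]>.033]; print('knob top',len(t),np.median(t,0) if len(t) else '', cv2.minEnclosingCircle(t[:,:2].astype(np.float32)) if len(t)>3 else '')
cv2.imwrite('pics/g.png',im[...,::-1])
```

```text
t 13.98 pos [ 0.4711 -0.3324  0.2415] rot [145.1   0.2 171.1] F [ 0.1  0.3 -0.1] w 0.0514
lin [ 0.011 -0.047  1.256] rot [-0.0011  0.0004  0.0021]
q [ 0.74  0.66  0.1   1.43 -0.53  1.49  2.41]
dark 327 [[0.0036, -0.0458, 0.0065], [0.0102, -0.036, 0.0397], [0.0214, -0.0135, 0.0418]]
knob top 252 [ 0.01226394 -0.03601884  0.04002427] ((0.012845140881836414, -0.036451708525419235), 0.009642158634960651)
```

View pics/g.png

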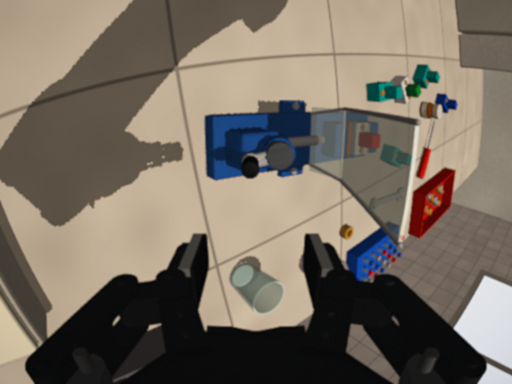

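The picture shows the knob (black, (250,166)) beside the hub (280,155), with nothing between it and the tool; the beaker at (257,288) is clear to the side. Joint 7 is close to its limit, so I'll spin the tool +30° about its axis and approach along the crank axis.

```bash
cat >> h.py <<'E'
E3=np.array([[1,0,0],[0,.8192,.5736],A])
def C(c): return V(HUB+E3.T@np.array(c,float))      # crank frame -> world
zt=RV@(-A); x_=RV@np.array([-1.,0,0]); RT=R.from_matrix(np.c_[x_,np.cross(zt,x_),zt])
RT30=RT*R.from_euler('z',30,degrees=True)
E
python3 - <<'E'
from h import *
go(C([.0128,-.0365,.05]),RT30)
E
```

```text
t 13.98 pos [ 0.4711 -0.3324  0.2415] rot [145.1   0.2 171.1] F [ 0.1  0.3 -0.1] w 0.0514
lin [ 0.006 -0.074  1.246] rot [-0.0009  0.0007  0.2521]
```

Emit:
apply_moves(
  linear=[
    [0,-0.015,0.18],
    [0,-0.03,0.36],
    [0,-0.045,0.54],
    [0,-0.06,0.72],
    [0.006,-0.074,0.9],
  ],
  delta_rot=[
    [0,0,0.05],
    [0,0,0.1],
    [0,0,0.15],
    [0,0,0.2],
    [0,0,0.252],
  ],
)

```text
clock: 14.4
position: [0.4775, -0.2872, 0.1622]
tool_rot: [2.599, -0.293, 2.535]
force: [1.0, 0.3, 0.3]
grip_width: 0.0507
finger_force: 0.0
```

Emit:
apply_moves(
  linear=[
    [0,0,0.1],
    [0,0,0.2],
    [0,0,0.3],
    [0,0,0.3],
    [0,0,0.3],
  ],
  delta_rot=[
    [0,0,0],
    [0,0,0],
    [0,0,0],
    [0,0,0],
    [0,0,0],
  ],
)

```text
clock: 14.82
position: [0.4795, -0.2712, 0.137]
tool_rot: [2.597, -0.292, 2.54]
force: [1.1, 0.2, 0.7]
grip_width: 0.0514
finger_force: 0.0
```

Run:
```python
from h import *
s,im,tp,wp=wrist(); c=((wp-O)@RV-HUB)@E3.T
m=(im.max(2)<90)&(np.hypot(c[...,0],c[...,1])<.06)&(c[...,2]>.033)&(c[...,2]<.045)&(tp[...,2]>0)
q=c[m];print(len(q),np.median(q,0).round(4),cv2.minEnclosingCircle(q[:,:2].astype(np.float32)) if len(q)>3 else '')
q=tp[m];print('tool',np.median(q,0).round(4),cv2.minEnclosingCircle(q[:,:2].astype(np.float32)) if len(q)>3 else '')
go(C([.0128,-.0365,-.024]),RT30); print(s['qpos'].round(2))
```

```text
597 [ 0.0118 -0.0353  0.04  ] ((0.013254562392830849, -0.03594713285565376), 0.009769134223461151)
tool [0.0015 0.0026 0.0136] ((4.154164344072342e-06, 0.002604349283501506), 0.00976863969117403)
t 14.87 pos [ 0.4795 -0.2717  0.1372] rot [148.8 -16.7 145.5] F [-0.8 -0.7  0.2] w 0.0512
lin [0.004 0.021 0.781] rot [-0.0001  0.0002 -0.0009]
[ 0.61  0.72  0.18  1.63 -0.64  1.27  2.  ]
```

Emit:
apply_moves(
  linear=[
    [0,0.026,0.1],
    [0,0.026,0.25],
    [0,0.026,0.4],
    [0,0.026,0.5],
    [0,0.026,0.6],
  ],
  delta_rot=[
    [0,0,0],
    [0,0,0],
    [0,0,0],
    [0,0,0],
    [0,0,0],
  ],
)

```text
clock: 15.28
position: [0.4865, -0.2351, 0.0883]
tool_rot: [2.597, -0.293, 2.538]
force: [0.2, -0.4, 0.3]
grip_width: 0.051
finger_force: 0.0
```

Emit:
apply_moves(
  linear=[
    [0,0,0.05],
    [0,0,0.1],
    [0,0,0.14],
    [0,0,0.18],
    [0,0,0.18],
  ],
  delta_rot=[
    [0,0,0],
    [0,0,0],
    [0,0,0],
    [0,0,0],
    [0,0,0],
  ],
)

```text
clock: 15.7
position: [0.488, -0.225, 0.0737]
tool_rot: [2.597, -0.293, 2.538]
force: [-0.6, 0.3, -0.9]
grip_width: 0.0514
finger_force: 0.0
```

Emit:
apply_moves(
  linear=[
    [0,0,0],
    [0,0,0],
    [0,0,0],
    [0,0,0],
    [0,0,0],
  ],
  delta_rot=[
    [0,0,0],
    [0,0,0],
    [0,0,0],
    [0,0,0],
    [0,0,0],
  ],
  gripper=-1,
  force=50,
)

```text
clock: 16.12
position: [0.4881, -0.2257, 0.0745]
tool_rot: [2.597, -0.293, 2.538]
force: [-1.8, -1.6, 6.8]
grip_width: 0.019
finger_force: 48.7
```

Run:
```python
from h import *
s=monitor.observe();go(C([.0128,-.0365,-.024]),RT30);print(s['finger_force'],((s['position']-O)@RV-HUB)@E3.T)
```

```text
t 16.12 pos [ 0.4881 -0.2257  0.0745] rot [148.8 -16.8 145.4] F [-1.8 -1.6  6.8] w 0.019
lin [ 0.002 -0.005 -0.002] rot [-0.      0.     -0.0016]
48.682411909103394 [ 0.01319863 -0.03615677 -0.02415603]
```

Knob gripped (19 mm). Winding the first 75° as a check.

Emit:
apply_moves(
  linear=[
    [0.075,-0.057,0],
    [0.161,-0.093,0],
    [0.255,-0.105,0],
    [0.348,-0.093,0],
    [0.435,-0.057,0],
  ],
  delta_rot=[
    [0,0,0],
    [0,0,0],
    [0,0,0],
    [0,0,0],
    [0,0,0],
  ],
)

```text
clock: 16.53
position: [0.4514, -0.2057, 0.0844]
tool_rot: [2.597, -0.29, 2.537]
force: [14.7, -0.0, 1.1]
grip_width: 0.0185
finger_force: 49.0
```

Run:
```python
from h import *
for _ in range(2):
    s=monitor.observe();print(s['clock'],s['finger_force'],s['grip_width'],'crank pos',(((s['position']-O)@RV-HUB)@E3.T).round(4),'Fcrank',(E3@RV.T@s['force']).round(1),'M',s['moment'].round(2),s['qpos'].round(2),s['tool_rot'])
    optics.grab_frame('wrist')
```

```text
16.5333 49.0129029750824 0.018531793984635166 crank pos [-0.0262 -0.019  -0.0241] Fcrank [14.5  2.5 -0.5] M [-0.32 -2.6  -1.87] [ 0.58  0.71  0.14  1.84 -0.7   1.07  2.08] [ 2.59681392 -0.29032767  2.53695846]
16.5833 49.081138372421265 0.018661043172362723 crank pos [-0.0267 -0.0176 -0.024 ] Fcrank [5.2 3.2 0.7] M [-0.15 -0.57 -0.38] [ 0.58  0.71  0.14  1.84 -0.7   1.07  2.08] [ 2.59628371 -0.29035229  2.53781252]
```

Emit:
apply_moves(
  linear=[
    [0.075,0.057,0],
    [0.132,0.132,0],
    [0.168,0.219,0],
    [0.18,0.312,0],
    [0.168,0.405,0],
  ],
  delta_rot=[
    [0,0,0],
    [0,0,0],
    [0,0,0],
    [0,0,0],
    [0,0,0],
  ],
)

```text
clock: 17.05
position: [0.4619, -0.1719, 0.1089]
tool_rot: [2.599, -0.291, 2.537]
force: [1.6, -7.2, -5.1]
grip_width: 0.0187
finger_force: 49.5
```

Emit:
apply_moves(
  linear=[
    [-0.036,0.087,0],
    [-0.093,0.161,0],
    [-0.168,0.219,0],
    [-0.255,0.255,0],
    [-0.348,0.267,0],
  ],
  delta_rot=[
    [0,0,0],
    [0,0,0],
    [0,0,0],
    [0,0,0],
    [0,0,0],
  ],
)

```text
clock: 17.47
position: [0.5061, -0.1732, 0.1128]
tool_rot: [2.597, -0.293, 2.539]
force: [-3.4, -3.4, 7.1]
grip_width: 0.0188
finger_force: 50.3
```

```bash
cat >> h.py <<'E'
def ck():
    for k in range(2):
        s=monitor.observe();c=((s['position']-O)@RV-HUB)@E3.T;d=c-[.0037,-.0015,0]
        print(s['clock'],s['finger_force'].round(1),s['grip_width'].round(4),'c',c.round(4),'theta',np.degrees(np.arctan2(-d[1],d[0])).round(1),'r',np.hypot(*d[:2]).round(4),'Fc',(E3@RV.T@s['force']).round(1),s['qpos'].round(2),s['tool_rot'].round(3))
        if k==0: optics.grab_frame('wrist')
E
python3 -c "
from h import *
ck()"
```

```text
Traceback (most recent call last):
  File "h.py", line 54, in ck
    print(s['clock'],s['finger_force'].round(1),s['grip_width'].round(4),'c',c.round(4),'theta',np.degrees(np.arctan2(-d[1],d[0])).round(1),'r',np.hypot(*d[:2]).round(4),'Fc',(E3@RV.T@s['force']).round(1),s['qpos'].round(2),s['tool_rot'].round(3))
                     ^^^^^^^^^^^^^^^^^^^^^^^
AttributeError: 'float' object has no attribute 'round'
```

Forces are low and the motion is tracking. Continuing.

Emit:
apply_moves(
  linear=[
    [-0.093,-0.012,0],
    [-0.18,-0.048,0],
    [-0.255,-0.105,0],
    [-0.312,-0.18,0],
    [-0.348,-0.267,0],
  ],
  delta_rot=[
    [0,0,0],
    [0,0,0],
    [0,0,0],
    [0,0,0],
    [0,0,0],
  ],
)

```text
clock: 17.88
position: [0.5179, -0.2093, 0.0892]
tool_rot: [2.596, -0.291, 2.539]
force: [-0.4, -1.3, 7.2]
grip_width: 0.0187
finger_force: 50.2
```

Emit:
apply_moves(
  linear=[
    [-0.012,-0.093,0],
    [0,-0.186,0],
    [0.036,-0.273,0],
    [0.093,-0.348,0],
    [0.168,-0.405,0],
  ],
  delta_rot=[
    [0,0,0],
    [0,0,0],
    [0,0,0],
    [0,0,0],
    [0,0,0],
  ],
)

```text
clock: 18.3
position: [0.4793, -0.2251, 0.0739]
tool_rot: [2.596, -0.292, 2.538]
force: [5.0, 2.6, 11.1]
grip_width: 0.0188
finger_force: 50.4
```

```bash
sed -i "s/s\['finger_force'\].round(1)/round(float(s['finger_force']),1)/;s/s\['grip_width'\].round(4)/round(float(s['grip_width']),4)/" h.py
python3 -c "
from h import *
ck()"
```

```text
18.3 50.4 0.0188 c [ 0.0045 -0.0371 -0.0242] theta 88.8 r 0.0356 Fc [4.6 9.1 7.1] [ 0.58  0.77  0.14  1.75 -0.7   1.1   2.05] [ 2.596 -0.292  2.538]
18.35 50.3 0.0187 c [ 0.0027 -0.0369 -0.0241] theta 91.6 r 0.0354 Fc [-0.2  5.5  6.3] [ 0.58  0.76  0.14  1.75 -0.7   1.1   2.05] [ 2.596 -0.293  2.538]
```

Emit:
apply_moves(
  linear=[
    [0.087,-0.036,0],
    [0.18,-0.048,0],
    [0.273,-0.036,0],
    [0.36,0,0],
    [0.435,0.057,0],
  ],
  delta_rot=[
    [0,0,0],
    [0,0,0],
    [0,0,0],
    [0,0,0],
    [0,0,0],
  ],
)

```text
clock: 18.77
position: [0.4491, -0.1982, 0.0893]
tool_rot: [2.597, -0.29, 2.537]
force: [13.8, -2.7, -1.4]
grip_width: 0.0186
finger_force: 49.7
```

Emit:
apply_moves(
  linear=[
    [0.057,0.075,0],
    [0.093,0.161,0],
    [0.105,0.255,0],
    [0.093,0.348,0],
    [0.057,0.435,0],
  ],
  delta_rot=[
    [0,0,0],
    [0,0,0],
    [0,0,0],
    [0,0,0],
    [0,0,0],
  ],
)

```text
clock: 19.18
position: [0.47, -0.1682, 0.1123]
tool_rot: [2.599, -0.292, 2.537]
force: [-2.4, -8.4, -1.3]
grip_width: 0.019
finger_force: 50.3
```

Run:
```python
from h import *
ck()
im,d=optics.grab_frame('top');w=cloud('top',d);v=(w-O)@RV
hsv=cv2.cvtColor(im,cv2.COLOR_RGB2HSV).astype(int)
n=(abs(v[...,0])<.025)&(v[...,1]>-.08)&(v[...,1]<.03)
o=n&(hsv[...,0]>5)&(hsv[...,0]<20)&(hsv[...,1]>150)&(v[...,2]>.05)
print('orange',o.sum(),np.median(v[o],0)); 
r=n&((hsv[...,0]<5)|(hsv[...,0]>175))&(hsv[...,1]>150)&(v[...,2]>.095);print('cap',r.sum(),cv2.minAreaRect(v[r][:,:2].astype(np.float32)),np.median(v[r][:,2]))
```

```text
19.1833 50.3 0.019 c [-0.0138  0.0297 -0.0241] theta -119.2 r 0.0358 Fc [-1.  -7.8  3.9] [ 0.51  0.65  0.13  1.86 -0.71  1.07  2.  ] [ 2.599 -0.292  2.537]
19.2333 50.3 0.0186 c [-0.012   0.0306 -0.0241] theta -116.1 r 0.0357 Fc [ 0.7 -2.   4.2] [ 0.51  0.65  0.12  1.86 -0.71  1.07  2.  ] [ 2.598 -0.291  2.538]
orange 43 [-0.00072136 -0.04254456  0.06269827]
cap 60 ((0.0001596817746758461, -0.019072989001870155), (0.025157365947961807, 0.021762404590845108), 0.1871710568666458) 0.09865067114007763
```

The cap has reached y ≈ -19 mm, so the block is just pinched at about 600°. Now half a turn more.

Emit:
apply_moves(
  linear=[
    [-0.057,0.075,0],
    [-0.132,0.132,0],
    [-0.219,0.168,0],
    [-0.312,0.18,0],
    [-0.405,0.168,0],
  ],
  delta_rot=[
    [0,0,0],
    [0,0,0],
    [0,0,0],
    [0,0,0],
    [0,0,0],
  ],
)

```text
clock: 19.7
position: [0.5129, -0.1789, 0.1095]
tool_rot: [2.596, -0.293, 2.539]
force: [-4.6, -2.6, 9.4]
grip_width: 0.0187
finger_force: 50.8
```

Emit:
apply_moves(
  linear=[
    [-0.087,-0.036,0],
    [-0.161,-0.093,0],
    [-0.219,-0.168,0],
    [-0.255,-0.255,0],
    [-0.267,-0.348,0],
  ],
  delta_rot=[
    [0,0,0],
    [0,0,0],
    [0,0,0],
    [0,0,0],
    [0,0,0],
  ],
)

```text
clock: 20.12
position: [0.5131, -0.2157, 0.0841]
tool_rot: [2.596, -0.291, 2.538]
force: [2.1, 0.7, 8.7]
grip_width: 0.0187
finger_force: 50.7
```

Emit:
apply_moves(
  linear=[
    [0.002,-0.038,0],
    [0.008,-0.075,0],
    [0.018,-0.111,0],
    [0.031,-0.146,0],
    [0.048,-0.18,0],
  ],
  delta_rot=[
    [0,0,0],
    [0,0,0],
    [0,0,0],
    [0,0,0],
    [0,0,0],
  ],
)

```text
clock: 20.53
position: [0.4981, -0.2242, 0.0766]
tool_rot: [2.597, -0.291, 2.538]
force: [3.8, -1.1, 5.8]
grip_width: 0.0188
finger_force: 50.5
```

Run:
```python
from h import *
ck()
im,d=optics.grab_frame('top');w=cloud('top',d);v=(w-O)@RV
hsv=cv2.cvtColor(im,cv2.COLOR_RGB2HSV).astype(int)
n=(abs(v[...,0])<.025)&(v[...,1]>-.08)&(v[...,1]<.03)
o=n&(hsv[...,0]>5)&(hsv[...,0]<20)&(hsv[...,1]>150)&(v[...,2]>.05)
print('orange',o.sum(),np.median(v[o],0)); 
r=n&((hsv[...,0]<5)|(hsv[...,0]>175))&(hsv[...,1]>150)&(v[...,2]>.095);print('cap',r.sum(),cv2.minAreaRect(v[r][:,:2].astype(np.float32)),np.median(v[r][:,2]))
```

```text
20.5333 50.5 0.0188 c [ 0.0229 -0.0324 -0.0241] theta 58.2 r 0.0364 Fc [4.  2.9 5.1] [ 0.56  0.78  0.13  1.71 -0.7   1.12  2.02] [ 2.597 -0.291  2.538]
20.5833 50.4 0.0187 c [ 0.0221 -0.0328 -0.0241] theta 59.5 r 0.0363 Fc [4.1 1.6 4.8] [ 0.56  0.78  0.13  1.71 -0.7   1.12  2.02] [ 2.597 -0.292  2.537]
orange 13 [-0.01694027 -0.01990569  0.06901036]
cap 57 ((-0.00020572543144226074, -0.018969492986798286), (0.025559935718774796, 0.021503908559679985), 0.5049096941947937) 0.09923024819390698
```

Half a turn past pinch, with the block unmoved. Releasing and backing out along the crank axis.

Emit:
apply_moves(
  linear=[
    [0,0,0],
    [0,0,0],
    [0,0,0],
    [0,0,0],
    [0,0,0],
  ],
  delta_rot=[
    [0,0,0],
    [0,0,0],
    [0,0,0],
    [0,0,0],
    [0,0,0],
  ],
  gripper=0.2,
)

```text
clock: 21.05
position: [0.4971, -0.2237, 0.0761]
tool_rot: [2.597, -0.293, 2.538]
force: [-1.1, -0.8, -0.1]
grip_width: 0.051
finger_force: 0.0
```

Emit:
apply_moves(
  linear=[
    [0,0,-0.1],
    [0,0,-0.25],
    [0,0,-0.45],
    [0,0,-0.7],
    [0,0,-0.95],
  ],
  delta_rot=[
    [0,0,0],
    [0,0,0],
    [0,0,0],
    [0,0,0],
    [0,0,0],
  ],
)

```text
clock: 21.47
position: [0.4881, -0.2785, 0.1554]
tool_rot: [2.598, -0.293, 2.538]
force: [0.4, 0.0, 0.5]
grip_width: 0.0511
finger_force: 0.0
```

Emit:
apply_moves(
  linear=[
    [0,0,-0.2],
    [0,0,-0.4],
    [0,0,-0.6],
    [0,0,-0.8],
    [0,0,-0.8],
  ],
  delta_rot=[
    [0,0,0],
    [0,0,0],
    [0,0,0],
    [0,0,0],
    [0,0,0],
  ],
)

```text
clock: 21.88
position: [0.481, -0.3263, 0.2227]
tool_rot: [2.6, -0.289, 2.535]
force: [0.5, -0.8, 0.4]
grip_width: 0.0512
finger_force: 0.0
```

Run:
```python
from h import *
s,im,tp,wp=wrist(); c=((wp-O)@RV-HUB)@E3.T
m=(im.max(2)<90)&(np.hypot(c[...,0],c[...,1])<.06)&(c[...,2]>.033)&(c[...,2]<.045)&(tp[...,2]>0)
k=np.array(cv2.minEnclosingCircle(c[m][:,:2].astype(np.float32))[0])-[.0037,-.0015];print('knob theta',np.degrees(np.arctan2(-k[1],k[0])),s['force'],s['grip_width'])
t,d=optics.grab_frame('top');sc,_=optics.grab_frame('scene')
a=cv2.resize(t[175:255,265:415],(750,400),interpolation=cv2.INTER_CUBIC)
cv2.imwrite('pics/z.png',a[...,::-1])
```

```text
knob theta 60.469741630421154 [ 0.47048972 -0.82989227  0.43080679] 0.05119875577420404
```

View pics/z.png

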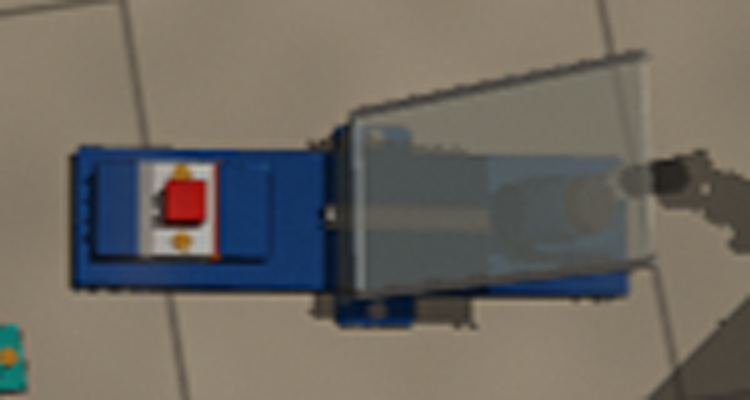

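The picture shows the block clamped between the jaws (at about (182,205)), centred and square. The crank is released at 60°, a half turn past pinch, and the robot is clear of everything.

```bash
python3 -c "
from h import *
print(workorder.job_done())"
```

```text
the job is handed in; nothing more can be done
None
```

The red-capped block is clamped flat, square and centred in the vise, with the crank wound about half a turn past the pinch and released. I handed the job in at about 22 s; it returned no verdict.

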